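Clip, punch and release a coupon in a marking jig

ROBOT

A 7-joint arm with a two-finger parallel gripper is mounted at the origin on a cart in front of the work surface, level with it; the furniture and walls round the work are solid. World frame = base frame: x ahead of the robot, y to its left, z up, the work surface at z = 0. Lengths are in m, angles in rad, forces in N, time in s.
With the tool pointing down it reaches from about 0.425 to 0.875 m from the base axis. Payload 4.7 kg.
Tool frame: the origin (TCP) lies where the fingers leave the gripper's body, on its centre line; the fingertips stand 73 mm ahead of it and the grasp point (between the pads) lies 54 mm ahead of it; z points along the fingers, y is the line along which they close (so a half turn about z gives the same grasp; the last joint's range is limited). The gripper opens to 85 mm and grips with 20 to 120 N. Pads are 22 mm wide; open, the fingers measure 114 mm over their backs; the gripper's body (76 mm by 85 mm) begins 54 mm behind the grasp point. The pads swing forward as they close: fully open they stand 13 mm farther back than shut.
Start: joints at [1.161, 0.321, -0.07, 1.45, 0.023, 1.371, -0.057], TCP at [0.267, -0.593, 0.304] pointing down, gripper open.
Joint ranges: [-2.86, 2.86], [-0.3, 2.09], [-1.38, 1.24], [0.06, 2.45], [-1.56, 4.7], [0.09, 2.05], [-2.69, 2.69]. Speed limits (rad/s): [2.57, 2.57, 3.14, 3.14, 3.14, 3.14, 3.14].

INTERFACE

Orientations are given as [roll, pitch, yaw] about the fixed x, y, z axes, in that order (R = Rz(yaw) Ry(pitch) Rx(roll)).
In Python, from plant import r gives the robot as it stands.
- The arm moves only by the tool send_rows, never from a script. Its argument "increments" is a list of rows, each a list of 3 entries, a list of its own where there are three numbers: the shift along the tool's x, y, z in mm, then the turn, a rotation vector about the tool's x, y, z in degrees, then the opening, from 0 (shut) to 1 (fully open). In form: [[[tx, ty, tz], [wx, wy, wz], hand], ...]. A call has 1 to 20 rows; each row is the pose to reach, as a shift and turn from the pose commanded when the call began, along the tool's axes at that moment; what a row does not reach only later rows make up. A row lasts 1/10 s, in which the tool goes at most 50 mm and 8.59 degrees, less where a joint would pass 70% of its speed; a pose out of reach is approached as far as the arm can. A call with a gripper value outside its range is refused whole. The fingers move at their own pace and stop on an object; "newtons" is the grip in N (left out, the last holds). Time passes only in rows, so rows that repeat a pose let the fingers close. It gives the time, the measured TCP pose, the force, the opening and the grip force at its end, in the units of the state.
- r.sense(): the state, without advancing time (a new reading comes with each control period).
- r.grab_frame(name): name is "scene" or "top" or "wrist"; returns the picture (400x640x3 uint8, blue, green, red); there is no depth.
- r.calibration(name): a dict with "mtx" (3x3 intrinsics, pixels), "extrinsics" (4x4, takes a point from camera to world coordinates). Camera axes: x right, y down, z forward; pixel columns grow to the right and rows downward; lengths in m; the calibration is good to about 2 mm. The wrist camera is an equidistant fisheye: a pixel r from the principal point sees the ray r / f radians off the axis. A picture is of the moment at which its call begins: read the wrist's pose just before it. calibration takes no time and is no camera call; for the wrist camera it gives the pose at the moment of the call.
- r.sign_off(): hands the job in; it is judged then, once.
The state is a dict: "time_s": time; "qpos": joint angles; "dq": joint speeds; "effort": joint torques, N m; "position": TCP position; "tool_rot": TCP orientation; "contact_force": force on the tool from outside, world axes, zero at the start; "ft_torque": the same for the moment, N m; "grip_width": opening from 0.0 (shut) to 1.0 (fully open); "gripper_force": force on a finger pad.
Only numpy, scipy, OpenCV 4.12 (cv2) and the standard library are available. Lean on these libraries where they do the work, as an engineer would, in place of code of your own. Each camera call takes 0.05 s, during which the arm holds its last target. There are 200 camera calls.

TASK

Mark the steel coupon that lies loose in the jig. Swing the spring clip round its pivot so that it pushes the coupon back against the long fence and rides up onto it, and keep pushing until the clip's arm bears firmly on the stop screw, without forcing the screw; with the clip left on the coupon, press the punch down so that it bears firmly on the coupon for a moment, without hammering it; then swing the clip well clear of the coupon again, leaving the coupon flat and square against the fence and the other things on the table undisturbed.

Things in the scene. Friction and masses are not known exactly. Their poses are not given: they have to be found in the camera images.
- jig: fixed marking jig, aluminium plate 124 (x) x 190 (y) x 10 mm, yaw within 0.35 rad; origin on the table 16 mm to -y of the plate's centre, z up. In its frame, mm: plate top z 10; low end fence 6 mm high, face at y -61; stop block 18 x 20, top z 38, at (41, 48); punch bridge 20 wide, top z 50, from its column at (44, -36) over to x -12
- jig_fence (a point): middle of the foot of the long fence's face, at jig (16, 0, 10) mm; the steel fence is 6 mm high and 124 mm long, along y, and faces the jig's -x. A coupon home against it has its centre at jig x 0
- coupon: flat bar of dark steel, 32 (x) x 110 (y) x 8 mm, 0.18 to 0.25 kg, loose on the jig plate; origin at the centre of its underside; starts 4 to 8 mm short of the long fence and slightly askew; it slides on the ground plate with friction about 0.35
- clip: steel spring clip turning on an upright pivot screw at jig (-2, 88) mm; origin on the pivot axis, jig z 20; x along the arm to the toe, z up. Arm 14 mm wide, 6 mm thick, 10.5 mm over the plate. Parked: x points to the jig's -x, turned 0.25 to 0.55 rad towards -y. It swings on counter-clockwise seen from above, till x points to the jig's -y within 0.1 rad; stays where it is left
- clip_knob (a point): top centre of the clip's upright round knob, 16 mm in diameter, 31 mm long below this point, then a thinner neck; 58 mm from the pivot, top 66.5 mm above the table. Rigid with the arm, it does not rise. Push needed here: under 3 N while free, 2 to 9 N while the toe climbs the coupon's edge, then under 3 N sliding on top until the stop
- clip_toe (a point): underside of the clip's toe, 90 mm from the pivot, on a sprung leaf, 3.5 mm over the plate, 14 mm wide along the arm, polished almost free of friction, with upturned sides: it pushes the coupon to the fence, then slides up its edge and presses its top with about 4 N. Well clear: more than 40 mm to the jig's -x of the line on which a coupon at home has its centre
- stop_screw: steel stop screw, 8 mm in diameter, lying level in the stop block; origin at the centre of its tip, which points to the jig's -x, at jig y 48, z 23.5 mm, 40 mm from the pivot; how far it is screwed in differs by some mm from job to job. The arm's flat side meets the tip. 6 N or more on it is firm, more than 20 N damages it
- punch: marking punch, an upright plunger in the bridge at jig (0, -36) mm; origin at its point, 6 mm over the coupon when up; its spring lifts it (3.5 N when up, 5 N where it meets the coupon, so a push of P presses the coupon with about P - 5 N). 6 N or more on the coupon is firm, more than 20 N on the coupon damages the point
- punch_top (a point): centre of the flat top of the punch's round head, 24 mm in diameter, 12 mm thick, 74 mm above the table when up
- pliers: pliers with red grips, 69 x 201 x 14 mm, origin under their centre, a bystander
- calliper: steel calliper, 63 x 220 x 6 mm, origin under its centre, a bystander
- marker: black marker pen, 132 mm long, 14 mm thick, origin under its centre, a bystander
Things that resemble listed ones, but are neither listed nor needed, are in the scene too. Of the things like the coupon, leave any that is turquoise; of the rest the smaller one is meant.

How it is judged:
On the way, in this order (a step that is already met when the one before it is completed fails the run):
1. the clip's toe rests on the coupon, the coupon is home against the long fence, and the clip's arm is held against the stop screw with at least 6 N (x of clip_toe in the frame of coupon above -0.0145 m and z of clip_toe in the frame of coupon above 0.006 m and contact force between clip and coupon above 1 N and x of coupon in the frame of jig above -0.002 m and angle between the x axis of coupon and the x axis of jig, either way round below 0.035 rad and z of coupon in the frame of jig below 0.012 m and contact force between clip and stop_screw above 6 N), for 0.2 s.
2. with the clip still on the coupon, the punch bears on the coupon with at least 6 N (x of clip_toe in the frame of coupon above -0.0145 m and z of clip_toe in the frame of coupon above 0.006 m and contact force between clip and coupon above 1 N and contact force between punch and coupon above 6 N), for 0.2 s.
3. the clip is swung well clear of the coupon (x of clip_toe in the frame of jig below -0.04 m), for 0.2 s.
At the end, for the whole second after the job is handed in: The coupon lies flat on the jig plate, home against the long fence within 2 mm and square to it within 0.035 rad, at rest; the clip's toe is more than 40 mm to the jig's -x of the fenced coupon's centre line and at rest; the punch is off the coupon (x of coupon in the frame of jig above -0.002 m and angle between the x axis of coupon and the x axis of jig, either way round below 0.035 rad and z of coupon in the frame of jig below 0.012 m and x of clip_toe in the frame of jig below -0.04 m and contact force between punch and coupon below 0.5 N and linear speed of coupon below 0.01 m/s and angular speed of clip below 0.05 rad/s); the robot touches nothing.
It fails at once if the clip is forced on the stop screw with more than 20 N (contact force between clip and stop_screw above 20 N).
It fails at once if the punch is forced on the coupon with more than 20 N (contact force between punch and coupon above 20 N).
It fails at once if a bystander is moved by more than 20 mm (distance of any of pliers, calliper, marker from where it was at the start of the episode above 0.02 m).
It also fails if it takes over 67 s, if anything falls off the work surface, if the arm or the gripper's body presses on something with over 40 N, if the wrist force passes 120 N, or if a joint passes its speed limit or range.

## Working session

There is one attempt and no reset: what is moved stays moved. The work goes in short steps, Python scripts to look and compute and a tool call to move; the robot and the scene stay as the last step left them, time stands still between calls to the robot, and variables do not carry over. Pictures are saved under pics/ and viewed, at most 10 in all, crops included, and the job is handed in when it is done.

Besides the shell and the picture viewer there is one more tool, called after "Emit:" by a JSON object that holds its "name" and its "arguments", one argument or row to a line. send_rows: Moves the arm, as the interface text tells. Its arguments: {"type":"object","properties":{"increments":{"type":"array","items":{"type":"array"}},"newtons":{"type":"number"}},"required":["increments"]}

```bash
mkdir -p pics
python3 - <<'E'
from plant import r
import cv2,numpy as np
s=r.sense(); print(s['time_s'],s['position'],s['tool_rot'],s['contact_force'])
for n in("top","scene"):
    cv2.imwrite(f"pics/{n}0.png",r.grab_frame(n)); c=r.calibration(n); print(np.array(c["mtx"]).round(1).tolist(),np.array(c["extrinsics"]).round(3).tolist())
E
```

```text
0.0 [ 0.26706511 -0.59215819  0.30283194] [-3.13968072e+00  1.10156398e-04  4.23791347e-01] [-0.65563635 -0.31448118  0.62317313]
[[382.4, 0.0, 326.9], [0.0, 382.4, 197.3], [0.0, 0.0, 1.0]] [[-0.021, -0.998, 0.06, 0.5], [-1.0, 0.021, -0.012, -0.008], [0.01, -0.061, -0.998, 1.006], [0.0, 0.0, 0.0, 1.0]]
[[365.8, 0.0, 327.5], [0.0, 365.8, 201.0], [0.0, 0.0, 1.0]] [[-0.821, -0.427, 0.378, 0.246], [-0.57, 0.593, -0.568, 0.501], [0.018, -0.682, -0.731, 0.721], [0.0, 0.0, 0.0, 1.0]]
```

View pics/top0.png

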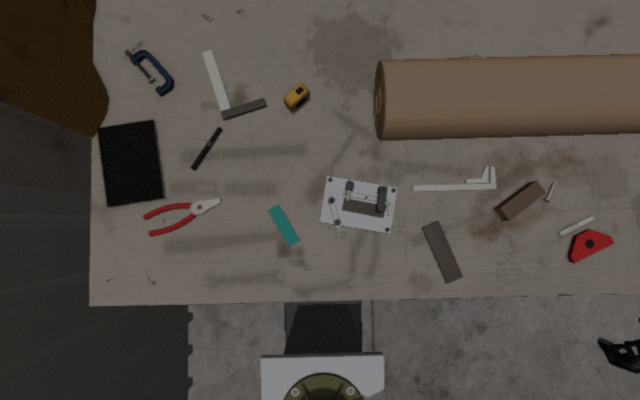

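View pics/scene0.png

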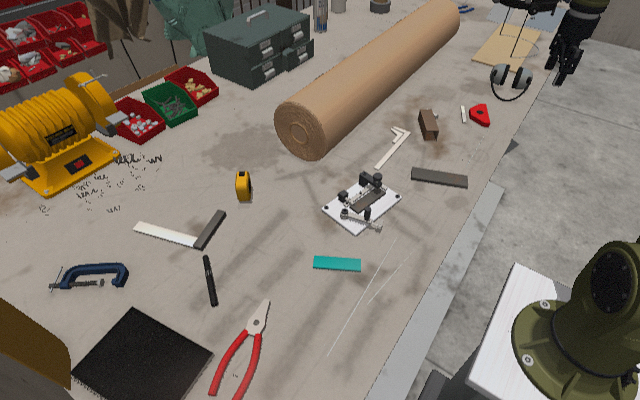

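Run:
```python
import cv2,numpy as np
t=cv2.imread("pics/top0.png")[165:245,310:410]; s=cv2.imread("pics/scene0.png")[165:245,310:410]
f=lambda a:cv2.convertScaleAbs(cv2.resize(a,(800,600),interpolation=cv2.INTER_CUBIC)[:,:],alpha=1.5)
t=cv2.resize(t,None,fx=7,fy=7,interpolation=cv2.INTER_CUBIC)
cv2.imwrite("pics/tc.png",cv2.convertScaleAbs(t,alpha=1.5))
```

```text
(no output)
```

View pics/tc.png

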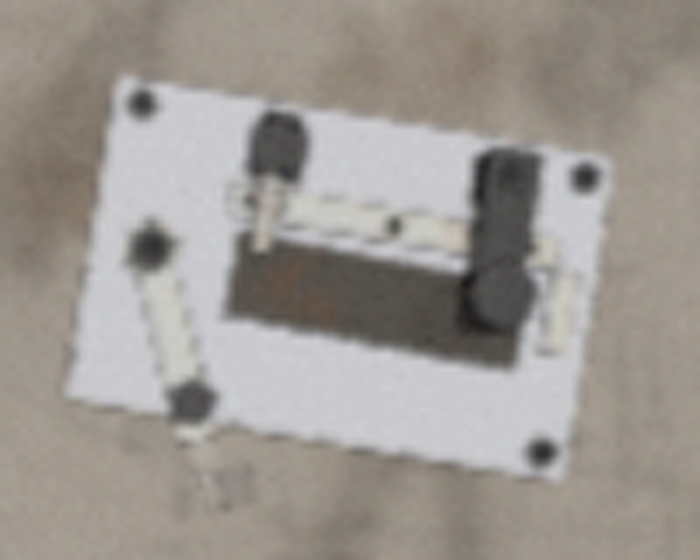

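```bash
cat > h.py <<'E'
import numpy as np
from scipy.spatial.transform import Rotation as R
def top(c,uv,z):
    K=np.array(c["mtx"]);E=np.array(c["extrinsics"])
    d=E[:3,:3]@np.linalg.inv(K)@[uv[0],uv[1],1]; o=E[:3,3]
    return o+d*(z-o[2])/d[2]
def fit(J,W):  # 2D rigid
    J=np.array(J);W=np.array(W);a=(J-J.mean(0))@[1,1j];b=(W-W.mean(0))@[1,1j]
    th=np.angle((a.conj()*b).sum());c,s=np.cos(th),np.sin(th);Rm=np.array([[c,-s],[s,c]])
    return th,W.mean(0)-Rm@J.mean(0),Rm
E
python3 - <<'E'
from plant import r
from h import *
c=r.calibration("top")
P=lambda u,v,z:top(c,(310+(u+.5)/7-.5,165+(v+.5)/7-.5),z)[:2]
J=[(.062,.111),(.062,-.079),(-.062,-.079),(-.062,.111)]
W=[P(117,78,.01),P(610,152,.01),P(562,480,.01),P(68,400,.01)]
th,t,Rm=fit(J,W); print(th,t,(np.array(J)@Rm.T+t-W).round(4).tolist())
for n,p in dict(pivot=P(150,245,.03),knob=P(190,402,.0665),punch=P(500,293,.074),cA=P(238,235,.018),cB=P(228,318,.018),cC=P(517,367,.018)).items(): print(n,p,((p-t)@Rm).round(4))
cw=r.calibration("wrist");E=np.array(cw["extrinsics"]);s=r.sense()
Rt=R.from_euler('xyz',s['tool_rot']).as_matrix();print(cw['mtx'],Rt.T@E[:3,:3],Rt.T@(E[:3,3]-s['position']))
E
```

```text
-0.17531062564937072 [ 0.53758417 -0.11659358] [[0.0014, 0.0014], [-0.0002, -0.0018], [-0.0004, -0.002], [-0.0008, 0.0023]]
pivot [ 0.55266215 -0.03006343] [-0.0002  0.0878]
knob [ 0.49530219 -0.04206299] [-0.0546  0.066 ]
punch [ 0.53097449 -0.15084966] [-0.0005 -0.0349]
cA [ 0.55634032 -0.06297208] [0.0091 0.0561]
cB [ 0.5257194  -0.05854208] [-0.0218  0.0551]
cC [ 0.50538399 -0.1648737 ] [-0.0233 -0.0532]
[[309.70691629   0.         323.73336078]
 [  0.         309.70691629 196.87796054]
 [  0.           0.           1.        ]] [[-6.58593273e-04 -9.57395228e-01 -2.88780096e-01]
 [ 9.99999696e-01 -5.09850136e-04 -5.90293403e-04]
 [ 4.17909515e-04 -2.88780397e-01  9.57395272e-01]] [ 0.07257137 -0.00098956 -0.06853361]
```

Emit:
{"name": "send_rows", "arguments": {
  "increments": [
    [[20, -19, 2], [0, 0, 1], 0.33],
    [[60, -56, 8], [0, 0, 3], 0.33],
    [[98, -92, 16], [0, 0, 4], 0.33],
    [[135, -127, 24], [0, 0, 5], 0.33],
    [[172, -161, 32], [0, 0, 6], 0.33],
    [[209, -196, 40], [0, 0, 7], 0.33],
    [[246, -231, 48], [0, 0, 8], 0.33],
    [[283, -266, 56], [0, 0, 9], 0.33],
    [[320, -300, 64], [0, 0, 10], 0.33],
    [[357, -335, 70], [0, 0, 11], 0.33],
    [[390, -366, 76], [0, 0, 12], 0.33],
    [[415, -390, 80], [0, 0, 12.5], 0.33],
    [[434, -408, 83], [0, 0, 12.5], 0.33],
    [[434, -408, 83], [0, 0, 12.5], 0.33],
    [[434, -408, 83], [0, 0, 12.5], 0.33]
  ]
}}

```text
time_s: 1.6
position: [0.4948, -0.0419, 0.2204]
tool_rot: [-3.142, 0.001, 0.207]
contact_force: [0.9, -0.8, 0.4]
grip_width: 0.332
gripper_force: 0.0
```

Run:
```python
from plant import r
import cv2,numpy as np
from h import *
s=r.sense(); c=r.calibration("wrist"); im=r.grab_frame("wrist"); cv2.imwrite("pics/w1.png",im)
print(s['time_s'],s['position'],s['tool_rot'],s['contact_force'],s['qpos'])
E=np.array(c["extrinsics"]);K=np.array(c["mtx"]);np.savez("w1.npz",E=E,K=K)
def proj(p):
    q=E[:3,:3].T@(np.array(p)-E[:3,3]);a=np.arctan2(np.hypot(q[0],q[1]),q[2]);n=q[:2]/np.hypot(*q[:2]);return (K[:2,2]+K[0,0]*a*n).round(1)
th=-.1753;t=np.array([.5376,-.1166]);Rm=np.array([[np.cos(th),-np.sin(th)],[np.sin(th),np.cos(th)]])
for n,j in dict(knob=(-.0546,.066,.0665),pivot=(-.002,.088,.03),punch=(0,-.036,.074),c1=(.062,.111,.01),c2=(-.062,.111,.01),c3=(-.062,-.079,.01),c4=(.062,-.079,.01)).items(): print(n,proj([*(Rm@j[:2]+t),j[2]]))
```

```text
1.6 [ 0.49479562 -0.04193991  0.22044388] [-3.14158896e+00  1.20497683e-03  2.07081304e-01] [ 0.85511367 -0.81465393  0.44605719] [ 0.56707293  0.087004   -0.55711099  1.91320729  0.05050121  1.15613443
 -1.37246853]
knob [325.2 202.7]
pivot [324.1 123.7]
punch [472.4 189.8]
c1 [326.9  47.6]
c2 [277.  173.8]
c3 [450.  240.9]
c4 [501.7 133.5]
```

View pics/w1.png

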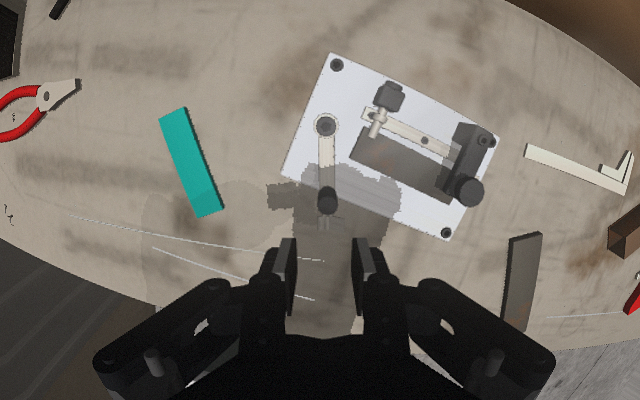

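```bash
cat >> h.py <<'E'
def ray(E,K,uv,z):
    d=np.array(uv)-K[:2,2];a=np.hypot(*d)/K[0,0];n=d/np.hypot(*d)
    v=E[:3,:3]@[np.sin(a)*n[0],np.sin(a)*n[1],np.cos(a)];return E[:3,3]+v*(z-E[2,3])/v[2]
E
python3 - <<'E'
from h import *
w=np.load("w1.npz");P=lambda u,v,z:ray(w['E'],w['K'],(u,v),z)[:2]
J=[(.062,.111),(.062,-.079),(-.062,-.079),(-.062,.111)]
W=[P(332,53,.01),P(499,136,.01),P(447,240,.01),P(281,177,.01)]
th,t,Rm=fit(J,W); print(th,t,(np.array(J)@Rm.T+t-W).round(4).tolist())
for n,p in dict(pivot=P(326,126,.03),knob=P(327,196,.0665),punch=P(469,189,.074)).items(): print(n,p,((p-t)@Rm).round(4))
E
```

```text
-0.1790011194544319 [ 0.53523852 -0.11740386] [[0.0019, 0.0043], [0.0007, -0.0034], [-0.003, -0.0044], [0.0004, 0.0036]]
pivot [ 0.54939319 -0.03154801] [-0.0014  0.087 ]
knob [ 0.50080041 -0.04231111] [-0.0473  0.0678]
punch [ 0.53126037 -0.14877178] [ 0.0017 -0.0316]
```

Emit:
{"name": "send_rows", "arguments": {
  "increments": [
    [[0, 0, 15], [0, 0, 0], 0.33],
    [[0, 0, 45], [0, 0, 0], 0.33],
    [[0, 0, 75], [0, 0, 0], 0.33],
    [[0, 0, 95], [0, 0, 0], 0.33],
    [[0, 0, 102], [0, 0, 0], 0.33],
    [[0, 0, 102], [0, 0, 0], 0.33],
    [[0, 0, 102], [0, 0, 0], 0.33]
  ]
}}

```text
time_s: 2.35
position: [0.4957, -0.0429, 0.1199]
tool_rot: [3.141, -0.001, 0.204]
contact_force: [-0.0, -0.3, -0.1]
grip_width: 0.329
gripper_force: 0.0
```

Run:
```python
import numpy as np
L=6
for a0,step,n in((0,4,12),):
    for a in range(0,48,4):
        k=np.radians(a);print([[round(58-58*np.cos(k)+L*np.sin(k),1),round(58*np.sin(k)+L*np.cos(k),1),0],[0,0,-a],.33],end=',')
```

```text
[[np.float64(0.0), np.float64(6.0), 0], [0, 0, 0], 0.33],[[np.float64(0.6), np.float64(10.0), 0], [0, 0, -4], 0.33],[[np.float64(1.4), np.float64(14.0), 0], [0, 0, -8], 0.33],[[np.float64(2.5), np.float64(17.9), 0], [0, 0, -12], 0.33],[[np.float64(3.9), np.float64(21.8), 0], [0, 0, -16], 0.33],[[np.float64(5.5), np.float64(25.5), 0], [0, 0, -20], 0.33],[[np.float64(7.5), np.float64(29.1), 0], [0, 0, -24], 0.33],[[np.float64(9.6), np.float64(32.5), 0], [0, 0, -28], 0.33],[[np.float64(12.0), np.float64(35.8), 0], [0, 0, -32], 0.33],[[np.float64(14.6), np.float64(38.9), 0], [0, 0, -36], 0.33],[[np.float64(17.4), np.float64(41.9), 0], [0, 0, -40], 0.33],[[np.float64(20.4), np.float64(44.6), 0], [0, 0, -44], 0.33],
```

Emit:
{"name": "send_rows", "arguments": {
  "increments": [
    [[0, 3, 0], [0, 0, 0], 0.33],
    [[0, 6, 0], [0, 0, 0], 0.33],
    [[0.6, 10, 0], [0, 0, -4], 0.33],
    [[1.4, 14, 0], [0, 0, -8], 0.33],
    [[2.5, 18, 0], [0, 0, -12], 0.33],
    [[4, 22, 0], [0, 0, -16], 0.33],
    [[5.5, 25.5, 0], [0, 0, -20], 0.33],
    [[7.5, 29, 0], [0, 0, -24], 0.33],
    [[9.5, 32.5, 0], [0, 0, -28], 0.33],
    [[12, 36, 0], [0, 0, -32], 0.33],
    [[14.5, 39, 0], [0, 0, -36], 0.33],
    [[17.5, 42, 0], [0, 0, -40], 0.33],
    [[20.5, 44.5, 0], [0, 0, -44], 0.33],
    [[20.5, 44.5, 0], [0, 0, -44], 0.33]
  ]
}}

```text
time_s: 3.75
position: [0.5249, -0.0822, 0.1195]
tool_rot: [3.14, -0.0, 0.973]
contact_force: [-0.2, 0.3, 0.7]
grip_width: 0.329
gripper_force: 0.0
```

Run:
```python
from plant import r
import cv2,numpy as np
s=r.sense(); c=r.calibration("wrist"); im=r.grab_frame("wrist"); cv2.imwrite("pics/w2.png",cv2.convertScaleAbs(cv2.resize(im[40:290,160:500],None,fx=2,fy=2),alpha=1.4))
np.savez("w2.npz",E=c["extrinsics"],K=c["mtx"])
print(s['qpos'],s['contact_force'],s['ft_torque'])
```

```text
[ 0.65658277  0.30260311 -0.62060833  1.92711665  0.21132634  0.97509151
 -0.65957762] [-0.22149345  0.30732035  0.67622248] [ 0.02680992 -0.01048119 -0.00412577]
```

View pics/w2.png

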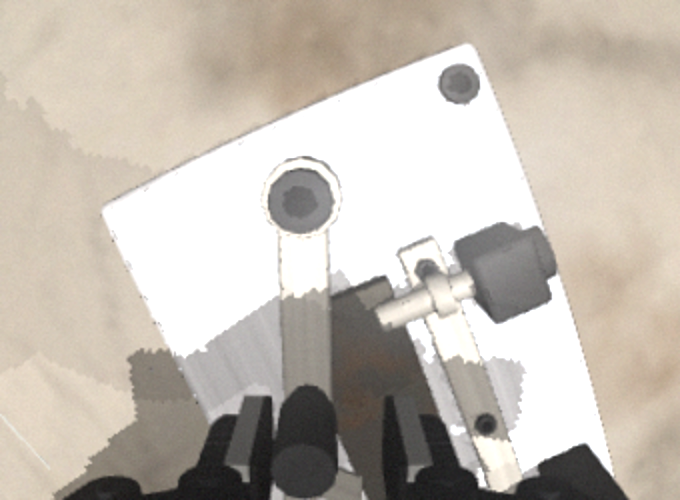

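Emit:
{"name": "send_rows", "arguments": {
  "increments": [
    [[0.1, 1, 0], [0, 0, -1], 0.33],
    [[0.2, 2, 0], [0, 0, -2], 0.33],
    [[0.4, 3, 0], [0, 0, -3], 0.33],
    [[0.6, 4, 0], [0, 0, -4], 0.33],
    [[0.8, 5, 0], [0, 0, -5], 0.33],
    [[1, 6, 0], [0, 0, -6], 0.33],
    [[1.2, 7, 0], [0, 0, -7], 0.33],
    [[1.4, 8, 0], [0, 0, -8], 0.33],
    [[1.4, 8, 0], [0, 0, -8], 0.33]
  ]
}}

```text
time_s: 4.7
position: [0.5314, -0.0847, 0.1188]
tool_rot: [-3.141, 0.0, 1.114]
contact_force: [-2.0, 0.4, 2.2]
grip_width: 0.334
gripper_force: 1.6
```

Run:
```python
from plant import r
from h import *
w=np.load("w2.npz");P=lambda u,v,z:ray(w['E'],w['K'],(160+u/2,40+v/2),z)[:2]
th=-.177;c,s=np.cos(th),np.sin(th);Rm=np.array([[c,-s],[s,c]]);t=np.array([.5365,-.117])
for n,p in dict(piv=P(301,202,.03),tip=P(379,324,.0235),base=P(462,292,.0235),knob=P(306,468,.0665),corner=P(388,278,.018)).items(): print(n,p,((p-t)@Rm).round(4))
x=r.sense();print(x['position'],x['contact_force'],(Rm.T@(x['position'][:2]-t)))
```

```text
piv [ 0.54944061 -0.03184997] [-0.0023  0.0861]
tip [ 0.54734516 -0.07249941] [0.0028 0.0457]
base [ 0.57171055 -0.07782449] [0.0278 0.0448]
knob [ 0.51981728 -0.07863827] [-0.0232  0.0348]
corner [ 0.55630468 -0.06420457] [0.0102 0.0555]
[ 0.53144046 -0.08470324  0.11881594] [-2.02363762  0.42566966  2.23397134] [-0.01066722  0.03090129]
```

Emit:
{"name": "send_rows", "arguments": {
  "increments": [
    [[0.1, 1, 0], [0, 0, -1], 0.33],
    [[0.2, 2, 0], [0, 0, -2], 0.33],
    [[0.4, 3, 0], [0, 0, -3], 0.33],
    [[0.6, 4, 0], [0, 0, -4], 0.33],
    [[0.6, 4, 0], [0, 0, -4], 0.33]
  ]
}}

```text
time_s: 5.2
position: [0.5353, -0.086, 0.1188]
tool_rot: [-3.141, 0.0, 1.184]
contact_force: [-3.5, 0.4, 3.1]
grip_width: 0.336
gripper_force: 2.4
```

Emit:
{"name": "send_rows", "arguments": {
  "increments": [
    [[0.1, 1, 0], [0, 0, -1], 0.33],
    [[0.2, 2, 0], [0, 0, -2], 0.33],
    [[0.4, 3, 0], [0, 0, -3], 0.33],
    [[0.4, 3, 0], [0, 0, -3], 0.33]
  ]
}}

```text
time_s: 5.6
position: [0.5381, -0.0867, 0.1187]
tool_rot: [-3.141, 0.0, 1.236]
contact_force: [-3.2, 0.9, 2.0]
grip_width: 0.331
gripper_force: 1.8
```

Emit:
{"name": "send_rows", "arguments": {
  "increments": [
    [[0.1, 1, 0], [0, 0, -1], 0.33],
    [[0.2, 2, 0], [0, 0, -2], 0.33],
    [[0.2, 2, 0], [0, 0, -2], 0.33]
  ]
}}

```text
time_s: 5.9
position: [0.5411, -0.0877, 0.1189]
tool_rot: [3.14, -0.0, 1.271]
contact_force: [-0.6, 0.2, -0.8]
grip_width: 0.332
gripper_force: 0.3
```

Emit:
{"name": "send_rows", "arguments": {
  "increments": [
    [[0.1, 1, 0], [0, 0, -1], 0.33],
    [[0.2, 2, 0], [0, 0, -2], 0.33],
    [[0.2, 2, 0], [0, 0, -2], 0.33]
  ]
}}

```text
time_s: 6.2
position: [0.5428, -0.0879, 0.119]
tool_rot: [3.141, -0.0, 1.306]
contact_force: [-0.0, 1.1, -0.7]
grip_width: 0.329
gripper_force: 0.3
```

Emit:
{"name": "send_rows", "arguments": {
  "increments": [
    [[0, 0.5, 0], [0, 0, -0.5], 0.33],
    [[0.1, 1, 0], [0, 0, -1], 0.33],
    [[0.1, 1, 0], [0, 0, -1], 0.33]
  ]
}}

```text
time_s: 6.5
position: [0.5435, -0.0879, 0.1189]
tool_rot: [3.141, 0.0, 1.323]
contact_force: [-0.4, 1.1, -0.4]
grip_width: 0.33
gripper_force: 0.6
```

Emit:
{"name": "send_rows", "arguments": {
  "increments": [
    [[0, 0.5, 0], [0, 0, -0.5], 0.33],
    [[0.1, 1, 0], [0, 0, -1], 0.33],
    [[0.1, 1, 0], [0, 0, -1], 0.33]
  ]
}}

```text
time_s: 6.8
position: [0.5444, -0.088, 0.1189]
tool_rot: [3.141, 0.0, 1.34]
contact_force: [-2.0, 0.7, -0.2]
grip_width: 0.326
gripper_force: 0.7
```

Emit:
{"name": "send_rows", "arguments": {
  "increments": [
    [[0, 0.3, 0], [0, 0, 0], 0.33],
    [[0, 0.5, 0], [0, 0, 0], 0.33],
    [[0, 0.5, 0], [0, 0, 0], 0.33]
  ]
}}

```text
time_s: 7.1
position: [0.5446, -0.0881, 0.1188]
tool_rot: [-3.141, 0.0, 1.34]
contact_force: [-2.7, 0.7, 1.0]
grip_width: 0.329
gripper_force: 1.5
```

Emit:
{"name": "send_rows", "arguments": {
  "increments": [
    [[0, 0.3, 0], [0, 0, 0], 0.33],
    [[0, 0.5, 0], [0, 0, 0], 0.33],
    [[0, 0.5, 0], [0, 0, 0], 0.33]
  ]
}}

```text
time_s: 7.4
position: [0.5448, -0.0882, 0.1188]
tool_rot: [-3.14, 0.0, 1.34]
contact_force: [-5.2, 2.0, 3.8]
grip_width: 0.328
gripper_force: 2.6
```

Emit:
{"name": "send_rows", "arguments": {
  "increments": [
    [[0, 0.3, 0], [0, 0, 0], 0.33],
    [[0, 0.5, 0], [0, 0, 0], 0.33],
    [[0, 0.5, 0], [0, 0, 0], 0.33]
  ]
}}

```text
time_s: 7.7
position: [0.5449, -0.0882, 0.1187]
tool_rot: [-3.139, 0.0, 1.34]
contact_force: [-5.1, 1.9, 3.4]
grip_width: 0.328
gripper_force: 3.1
```

Emit:
{"name": "send_rows", "arguments": {
  "increments": [
    [[0, 0.3, 0], [0, 0, 0], 0.33],
    [[0, 0.5, 0], [0, 0, 0], 0.33],
    [[0, 0.5, 0], [0, 0, 0], 0.33]
  ]
}}

```text
time_s: 8.0
position: [0.545, -0.0882, 0.1187]
tool_rot: [-3.138, 0.001, 1.34]
contact_force: [-6.9, 2.2, 5.2]
grip_width: 0.332
gripper_force: 3.7
```

```bash
python3 -c "
from plant import r
s=r.sense();print(s['contact_force'],s['ft_torque'],s['effort'])"
```

```text
[-6.92461158  2.20815787  5.22503346] [ 0.47075017  1.65549761 -0.04905659] [ 4.87140734e-01 -3.86498666e+01 -5.54980069e+00 -2.86203879e+01
  8.35329909e-01 -2.45849557e+00  1.84646831e-02]
```

Emit:
{"name": "send_rows", "arguments": {
  "increments": [
    [[0, 0.4, 0], [0, 0, 0], 0.33],
    [[0, 0.7, 0], [0, 0, 0], 0.33],
    [[0, 0.7, 0], [0, 0, 0], 0.33],
    [[0, 0.7, 0], [0, 0, 0], 0.33],
    [[0, 0.7, 0], [0, 0, 0], 0.33]
  ]
}}

```text
time_s: 8.5
position: [0.5452, -0.0883, 0.1187]
tool_rot: [-3.137, 0.001, 1.34]
contact_force: [-8.3, 2.2, 6.0]
grip_width: 0.329
gripper_force: 4.5
```

Emit:
{"name": "send_rows", "arguments": {
  "increments": [
    [[0, 0.3, 0], [0, 0, 0], 0.33],
    [[0, 0.5, 0], [0, 0, 0], 0.33],
    [[0, 0.5, 0], [0, 0, 0], 0.33],
    [[0, 0.5, 0], [0, 0, 0], 0.33],
    [[0, 0.5, 0], [0, 0, 0], 0.33]
  ]
}}

```text
time_s: 9.0
position: [0.5453, -0.0883, 0.1186]
tool_rot: [-3.136, 0.001, 1.34]
contact_force: [-9.0, 2.4, 7.5]
grip_width: 0.332
gripper_force: 5.1
```

Run:
```python
from plant import r
import cv2,numpy as np
t=r.grab_frame("wrist")
cv2.imwrite("pics/w3.png",cv2.convertScaleAbs(cv2.resize(t[40:290,160:500],None,fx=2,fy=2,interpolation=cv2.INTER_CUBIC),alpha=1.4))
s=r.sense();print(s['contact_force'])
```

```text
[-10.08119282   2.6831772    7.19443258]
```

View pics/w3.png

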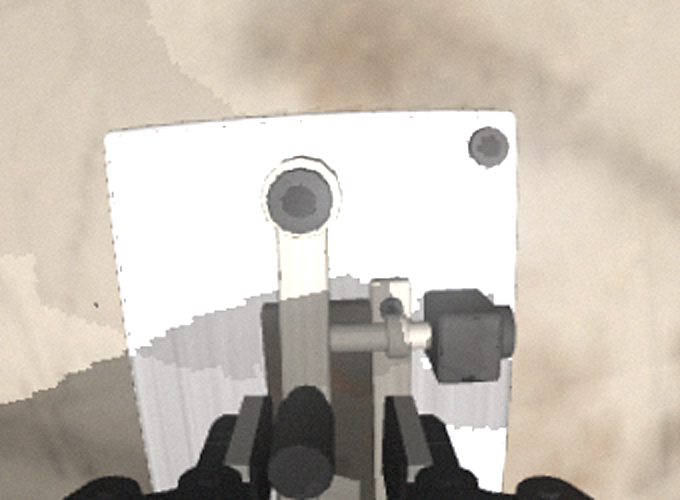

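Emit:
{"name": "send_rows", "arguments": {
  "increments": [
    [[0, -2, 0], [0, 0, 0], 0.33],
    [[0, -5, 0], [0, 0, 0], 0.33],
    [[0, -8, 0], [0, 0, 0], 0.33],
    [[0, -8, -20], [0, 0, 0], 0.33],
    [[0, -8, -50], [0, 0, 0], 0.33],
    [[0, -8, -75], [0, 0, 0], 0],
    [[0, -8, -75], [0, 0, 0], 0],
    [[0, -8, -75], [0, 0, 0], 0]
  ]
}}

```text
time_s: 9.85
position: [0.5402, -0.0874, 0.1944]
tool_rot: [3.139, 0.001, 1.34]
contact_force: [-0.1, -0.5, -0.3]
grip_width: -0.003
gripper_force: 0.0
```

Emit:
{"name": "send_rows", "arguments": {
  "increments": [
    [[-20, 2, 0], [0, 0, 0], 0],
    [[-45, 4, 5], [0, 0, 0], 0],
    [[-64, 5.5, 15], [0, 0, 0], 0],
    [[-64, 5.5, 30], [0, 0, 0], 0],
    [[-64, 5.5, 40], [0, 0, 0], 0],
    [[-64, 5.5, 42], [0, 0, 0], 0],
    [[-64, 5.5, 42], [0, 0, 0], 0]
  ]
}}

```text
time_s: 10.55
position: [0.5303, -0.149, 0.1511]
tool_rot: [-3.14, -0.001, 1.342]
contact_force: [0.4, 0.1, -0.2]
grip_width: -0.0
gripper_force: 0.0
```

Run:
```python
from plant import r
import cv2
a=r.grab_frame("wrist");b=r.grab_frame("scene")
z=cv2.resize(a[40:290,160:500],(560,412));y=cv2.resize(b[150:250,300:400],(412,412))
cv2.imwrite("pics/w4.png",cv2.convertScaleAbs(cv2.resize(cv2.hconcat([z[:,100:480],y]),None,fx=1,fy=1),alpha=1.5))
s=r.sense();print(s['position'],s['contact_force'])
```

```text
[ 0.53089108 -0.14947872  0.15219172] [0.72856358 0.74400711 0.00600974]
```

View pics/w4.png

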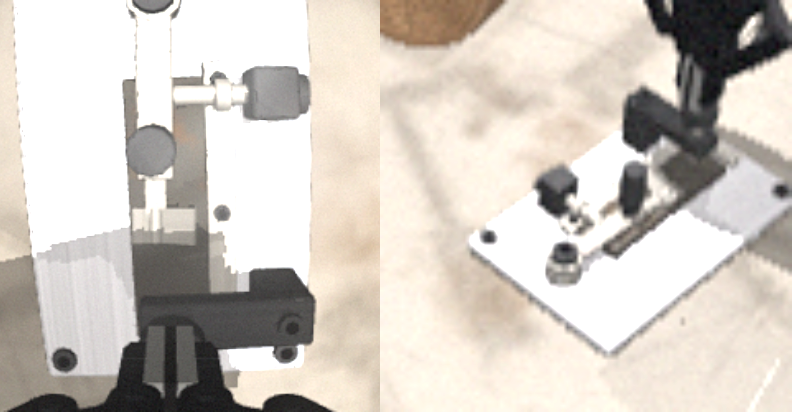

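Emit:
{"name": "send_rows", "arguments": {
  "increments": [
    [[-1.5, 0, 3], [0, 0, 0], 0],
    [[-1.5, 0, 5], [0, 0, 0], 0],
    [[-1.5, 0, 7], [0, 0, 0], 0],
    [[-1.5, 0, 8], [0, 0, 0], 0],
    [[-1.5, 0, 8], [0, 0, 0], 0]
  ]
}}

```text
time_s: 11.15
position: [0.5303, -0.1521, 0.1442]
tool_rot: [3.141, 0.0, 1.34]
contact_force: [-0.8, -0.5, 2.3]
grip_width: -0.0
gripper_force: 1.8
```

Emit:
{"name": "send_rows", "arguments": {
  "increments": [
    [[0, 0, 1], [0, 0, 0], 0],
    [[0, 0, 2], [0, 0, 0], 0],
    [[0, 0, 2], [0, 0, 0], 0]
  ]
}}

```text
time_s: 11.45
position: [0.5303, -0.1521, 0.142]
tool_rot: [3.141, 0.0, 1.34]
contact_force: [-0.8, -0.5, 4.2]
grip_width: 0.002
gripper_force: 2.0
```

Emit:
{"name": "send_rows", "arguments": {
  "increments": [
    [[0, 0, 0.5], [0, 0, 0], 0],
    [[0, 0, 1], [0, 0, 0], 0],
    [[0, 0, 1], [0, 0, 0], 0]
  ]
}}

```text
time_s: 11.75
position: [0.5303, -0.1521, 0.141]
tool_rot: [3.141, 0.0, 1.34]
contact_force: [-0.5, -0.2, 4.3]
grip_width: 0.001
gripper_force: 2.2
```

Emit:
{"name": "send_rows", "arguments": {
  "increments": [
    [[0, 0, 0.3], [0, 0, 0], 0],
    [[0, 0, 0.6], [0, 0, 0], 0],
    [[0, 0, 0.6], [0, 0, 0], 0]
  ]
}}

```text
time_s: 12.05
position: [0.5302, -0.1521, 0.1406]
tool_rot: [3.141, 0.0, 1.34]
contact_force: [-0.2, -0.5, 5.3]
grip_width: 0.001
gripper_force: 2.9
```

Emit:
{"name": "send_rows", "arguments": {
  "increments": [
    [[0, 0, 0.3], [0, 0, 0], 0],
    [[0, 0, 0.5], [0, 0, 0], 0],
    [[0, 0, 0.5], [0, 0, 0], 0]
  ]
}}

```text
time_s: 12.35
position: [0.5303, -0.1521, 0.1404]
tool_rot: [3.141, 0.0, 1.34]
contact_force: [-0.9, -0.9, 7.6]
grip_width: 0.005
gripper_force: 3.9
```

Emit:
{"name": "send_rows", "arguments": {
  "increments": [
    [[0, 0, 0.3], [0, 0, 0], 0],
    [[0, 0, 0.5], [0, 0, 0], 0],
    [[0, 0, 0.5], [0, 0, 0], 0]
  ]
}}

```text
time_s: 12.65
position: [0.5303, -0.1521, 0.1403]
tool_rot: [3.141, 0.001, 1.34]
contact_force: [-2.1, -0.8, 9.9]
grip_width: -0.004
gripper_force: 5.0
```

Emit:
{"name": "send_rows", "arguments": {
  "increments": [
    [[0, 0, 0.4], [0, 0, 0], 0],
    [[0, 0, 0.8], [0, 0, 0], 0],
    [[0, 0, 0.8], [0, 0, 0], 0]
  ]
}}

```text
time_s: 12.95
position: [0.5304, -0.1521, 0.14]
tool_rot: [3.141, 0.001, 1.34]
contact_force: [-3.7, -0.5, 12.5]
grip_width: 0.001
gripper_force: 6.8
```

Emit:
{"name": "send_rows", "arguments": {
  "increments": [
    [[0, 0, 0.3], [0, 0, 0], 0],
    [[0, 0, 0.4], [0, 0, 0], 0],
    [[0, 0, 0.4], [0, 0, 0], 0],
    [[0, 0, 0.4], [0, 0, 0], 0]
  ]
}}

```text
time_s: 13.35
position: [0.5304, -0.152, 0.1399]
tool_rot: [3.141, 0.001, 1.34]
contact_force: [-4.2, -0.3, 15.8]
grip_width: -0.0
gripper_force: 7.7
```

Emit:
{"name": "send_rows", "arguments": {
  "increments": [
    [[0, 0, 0.2], [0, 0, 0], 0],
    [[0, 0, 0.2], [0, 0, 0], 0],
    [[0, 0, 0.2], [0, 0, 0], 0],
    [[0, 0, 0.2], [0, 0, 0], 0]
  ]
}}

```text
time_s: 13.75
position: [0.5304, -0.1521, 0.1398]
tool_rot: [3.141, 0.001, 1.34]
contact_force: [-5.2, 0.3, 15.9]
grip_width: -0.003
gripper_force: 8.2
```

Emit:
{"name": "send_rows", "arguments": {
  "increments": [
    [[0, 0, -4], [0, 0, 0], 0],
    [[0, 0, -10], [0, 0, 0], 0],
    [[0, 0, -30], [0, 0, 0], 0],
    [[0, 0, -55], [0, 0, 0], 0.33],
    [[0, 0, -55], [0, 0, 0], 0.33],
    [[0, 0, -55], [0, 0, 0], 0.33]
  ]
}}

```text
time_s: 14.35
position: [0.5297, -0.1518, 0.1925]
tool_rot: [-3.141, 0.0, 1.34]
contact_force: [0.2, -0.6, 0.7]
grip_width: 0.331
gripper_force: 0.0
```

Emit:
{"name": "send_rows", "arguments": {
  "increments": [
    [[20, -1.5, 0], [0, 0, 0], 0.33],
    [[45, -3, 0], [0, 0, 0], 0.33],
    [[65, -4.5, 0], [0, 0, 0], 0.33],
    [[65, -4.5, 0], [0, 0, 0], 0.33],
    [[65, -4.5, 10], [0, 0, 0], 0.33],
    [[65, -4.5, 35], [0, 0, 0], 0.33],
    [[65, -4.5, 60], [0, 0, 0], 0.33],
    [[65, -4.5, 73], [0, 0, 0], 0.33],
    [[65, -4.5, 73], [0, 0, 0], 0.33],
    [[65, -4.5, 73], [0, 0, 0], 0.33]
  ]
}}

```text
time_s: 15.35
position: [0.5405, -0.0882, 0.1199]
tool_rot: [-3.141, -0.0, 1.339]
contact_force: [0.8, 0.2, 1.1]
grip_width: 0.328
gripper_force: 0.0
```

Run:
```python
import numpy as np
L=-6
for a in range(0,57,3):
    k=-np.radians(a);print(f"[[{58-58*np.cos(k)+L*np.sin(k):.1f}, {58*np.sin(k)+L*np.cos(k):.1f}, 0], [0, 0, {a}], 0.33]",end=', ')
```

```text
[[0.0, -6.0, 0], [0, 0, 0], 0.33], [[0.4, -9.0, 0], [0, 0, 3], 0.33], [[0.9, -12.0, 0], [0, 0, 6], 0.33], [[1.7, -15.0, 0], [0, 0, 9], 0.33], [[2.5, -17.9, 0], [0, 0, 12], 0.33], [[3.5, -20.8, 0], [0, 0, 15], 0.33], [[4.7, -23.6, 0], [0, 0, 18], 0.33], [[6.0, -26.4, 0], [0, 0, 21], 0.33], [[7.5, -29.1, 0], [0, 0, 24], 0.33], [[9.0, -31.7, 0], [0, 0, 27], 0.33], [[10.8, -34.2, 0], [0, 0, 30], 0.33], [[12.6, -36.6, 0], [0, 0, 33], 0.33], [[14.6, -38.9, 0], [0, 0, 36], 0.33], [[16.7, -41.2, 0], [0, 0, 39], 0.33], [[18.9, -43.3, 0], [0, 0, 42], 0.33], [[21.2, -45.3, 0], [0, 0, 45], 0.33], [[23.6, -47.1, 0], [0, 0, 48], 0.33], [[26.2, -48.9, 0], [0, 0, 51], 0.33], [[28.8, -50.4, 0], [0, 0, 54], 0.33],
```

Emit:
{"name": "send_rows", "arguments": {
  "increments": [
    [[0, -3, 0], [0, 0, 0], 0.33],
    [[0, -6, 0], [0, 0, 0], 0.33],
    [[0.2, -7.5, 0], [0, 0, 1.5], 0.33],
    [[0.4, -9, 0], [0, 0, 3], 0.33],
    [[0.7, -10.5, 0], [0, 0, 4.5], 0.33],
    [[0.9, -12, 0], [0, 0, 6], 0.33],
    [[1.3, -13.5, 0], [0, 0, 7.5], 0.33],
    [[1.7, -15, 0], [0, 0, 9], 0.33],
    [[2.1, -16.5, 0], [0, 0, 10.5], 0.33],
    [[2.5, -18, 0], [0, 0, 12], 0.33],
    [[3.5, -21, 0], [0, 0, 15], 0.33],
    [[4.7, -23.5, 0], [0, 0, 18], 0.33],
    [[6, -26.5, 0], [0, 0, 21], 0.33],
    [[7.5, -29, 0], [0, 0, 24], 0.33],
    [[9, -31.5, 0], [0, 0, 27], 0.33],
    [[11, -34, 0], [0, 0, 30], 0.33],
    [[12.5, -36.5, 0], [0, 0, 33], 0.33],
    [[14.5, -39, 0], [0, 0, 36], 0.33],
    [[16.5, -41, 0], [0, 0, 39], 0.33],
    [[16.5, -41, 0], [0, 0, 39], 0.33]
  ]
}}

```text
time_s: 17.35
position: [0.5033, -0.0616, 0.1193]
tool_rot: [-3.14, 0.002, 0.659]
contact_force: [-0.0, 0.6, -0.5]
grip_width: 0.329
gripper_force: 0.0
```

Emit:
{"name": "send_rows", "arguments": {
  "increments": [
    [[0.4, -3, 0], [0, 0, 3], 0.33],
    [[0.9, -6, 0], [0, 0, 6], 0.33],
    [[0.9, -6, 0], [0, 0, 6], 0.33],
    [[0.9, -3, 0], [0, 0, 6], 0.33],
    [[0.9, 0, 0], [0, 0, 6], 0.33],
    [[0.9, 0, -15], [0, 0, 6], 0.33],
    [[0.9, 0, -50], [0, 0, 6], 0.33],
    [[0.9, 0, -85], [0, 0, 6], 0.33],
    [[-10, 0, -120], [0, 0, 6], 0.33],
    [[-10, 0, -120], [0, 0, 6], 0.33],
    [[-10, 0, -120], [0, 0, 6], 0.33]
  ]
}}

```text
time_s: 18.45
position: [0.497, -0.0686, 0.2415]
tool_rot: [3.139, -0.002, 0.554]
contact_force: [0.1, 0.2, -0.4]
grip_width: 0.331
gripper_force: 0.0
```

Run:
```python
from plant import r
import cv2
a=r.grab_frame("wrist")
cv2.imwrite("pics/w5.png",cv2.convertScaleAbs(cv2.resize(a[30:270,240:560],None,fx=2.4,fy=2.4),alpha=1.4))
s=r.sense();print(s['time_s'],s['position'],s['contact_force'])
```

```text
18.5 [ 0.4963713  -0.06835009  0.24023025] [ 0.19040542  0.11200428 -0.3697866 ]
```

View pics/w5.png

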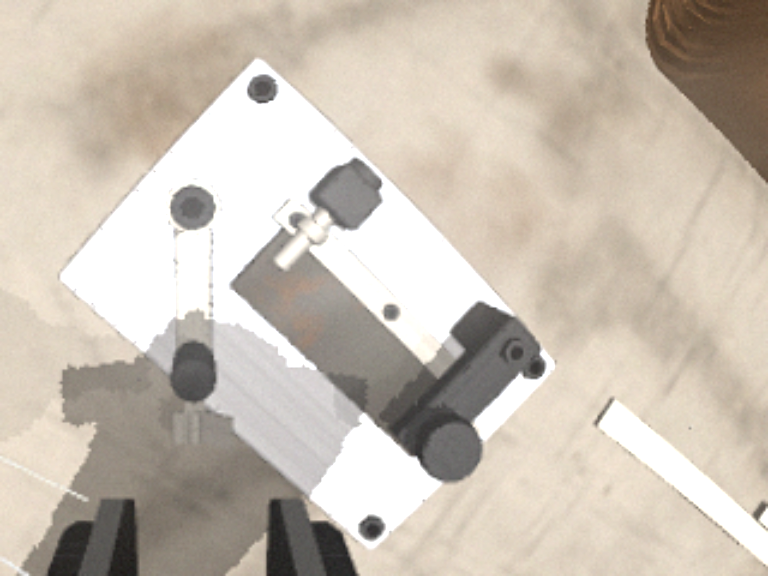

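The clip (knob at 193,370) is swung well clear. The coupon lies flat and square along the fence, and the punch is up.

```bash
python3 -c "
from plant import r
print(r.sign_off())"
```

```text
the job is handed in; nothing more can be done
None
```

I handed the job in at about 18.5 s of the 67 s limit. The clip was held on the stop screw (estimated 8 to 14 N), the punch pressed the coupon with about 10 N, and the last picture shows the clip swung clear and the coupon square against the fence. The hand-in returned no verdict.

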